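# Tip the steel bush into the trough with the pedal lever

### The arm

A 6-joint arm with a two-finger parallel gripper is mounted at the origin on the work surface. World frame = base frame: x ahead of the robot, y to its left, z up, the work surface at z = 0. Lengths are in m, angles in rad, forces in N, time in s.
With the tool pointing down it reaches from about 0.35 to 0.975 m from the base axis. Payload 4.9 kg.
Tool frame: the origin (TCP) lies at the very end of the fingers, on their centre line; the grasp point (between the pads) lies manip.grip_point_offset behind it (manip.grip_point_offset is the distance from the TCP to the grasp point, in m); z points along the fingers, y is the line along which they close (so a half turn about z gives the same grasp; the last joint's range is limited). The gripper opens to 85 mm and grips with 20 to 120 N. Pads are 22 mm wide; open, the fingers measure 114 mm over their backs; the gripper's body (76 mm by 85 mm) begins 54 mm behind the grasp point. The pads swing forward as they close: fully open they stand 13 mm farther back than shut.
Start: joints at [1.179, 0.053, 1.613, -0, 1.476, -0.119], TCP at [0.168, 0.602, 0.231] pointing down, gripper open.
Joint ranges: [-3.01, 3.01], [-1.01, 2.22], [0.06, 2.58], [-1.02, 4.17], [0.09, 2.62], [-3.14, 3.14]. Speed limits (rad/s): [2.57, 2.57, 3.14, 3.14, 3.14, 3.14].

### API

Orientations are given as a unit quaternion [w, x, y, z].
In Python, from plant import manip gives the robot as it stands.
- The arm moves only by the shell command python3 -m crank 'ROWS' [OPENING]. ROWS is JSON, a list of rows, each an object of numbers: "x", "y", "z": the shift along the tool's x, y, z in cm; "turn": the turn about the tool's z in rad. In form: [{"x": .., "y": .., "z": .., "turn": ..}, ...]. A call has 1 to 5 rows; each row shifts and turns the commanded pose from where the row before left it, along the tool's axes as they then stand; what a row does not reach is not made up. A row lasts 1/10 s, in which the tool goes at most 50 mm and 8.59 degrees, less where a joint would pass 70% of its speed; a pose out of reach is approached as far as the arm can. A call with a gripper value outside its range is refused whole. OPENING is the opening in per cent of the stroke, from 0 (shut) to 100 (fully open), set as the call begins (- or left out, the last holds). The fingers move at their own pace and stop on an object; the grip force is fixed at half the most. Time passes only in rows, so rows that do not move let the fingers close. It gives the time, the measured TCP pose, the force, the opening and the grip force at its end, in the units of the state.
- manip.state(): the state, without advancing time (a new reading comes with each control period).
- manip.grab_frame(name): name is "scene" or "top" or "wrist"; returns (picture, depth): 384x512x3 uint8, red, green, blue; 384x512 float32, m along the optical axis (not along the pixel's ray), 0 where there is no reading.
- manip.camera_model(name): a dict with "mtx" (3x3 intrinsics, pixels), "world_to_cam" (4x4, takes a point from world to camera coordinates). Camera axes: x right, y down, z forward; pixel columns grow to the right and rows downward; lengths in m; the calibration is good to about 2 mm. A picture is of the moment at which its call begins: read the wrist's pose just before it. camera_model takes no time and is no camera call; for the wrist camera it gives the pose at the moment of the call.
- manip.job_done(): hands the job in; it is judged then, once.
The state is a dict: "time": time; "joint_pos": joint angles; "joint_vel": joint speeds; "joint_efforts": joint torques, N m; "tool_pos": TCP position; "tool_rot": TCP orientation; "contact_force": force on the tool from outside, world axes, zero at the start; "ft_torque": the same for the moment, N m; "gripper_width": opening from 0.0 (shut) to 1.0 (fully open); "grasp_force": force on a finger pad.
Only numpy, scipy, OpenCV 4.12 (cv2) and the standard library are available. Lean on these libraries where they do the work, as an engineer would, in place of code of your own. Each camera call takes 0.05 s, during which the arm holds its last target. There are 200 camera calls.

### The job

Press down the raised long end of the lever with the fingertips so that its short end lifts the heavy flap and the steel bush rolls off into the trough, then ease the lever back up, without letting the flap drop, until the flap lies fully down again. Touch nothing but the lever: do not lift the lever out of its fork, do not handle the flap or the bush, and leave the other things on the bench where they are.

Things in the scene. Friction and masses are not known exactly. Their poses are not given: they have to be found in the camera images.
- stand: tip-off stand fixed to the bench, grey base plate 585 x 160 x 12 mm. Origin at bench height; x runs along its middle line from the lever's long end (-x) to the trough (+x), z up. Trough at x 125 to 187 mm, floor 20 mm high, end wall 96. Blue cheeks 108 mm apart, 96 high, x -80 to 195. Lever fork at x -130; rubber stop 32 high at x -367, under the pedal; the plate ends at x -385
- flap (a joint): heavy steel flap (0.95 kg, plate 147 x 100 x 8 mm) between the cheeks, hinged across the stand at x 70 mm, 62 mm high. rad: 0 = down (free edge, towards the lever, 4 degrees below level), growing as that edge rises; level at 0.07, bush starts to roll at about 0.1, about 0.22 with the lever on its stop. Falls by its own weight
- flap_edge (a point): top of the flap's 22 mm high upturned lip at its free edge
- lever_pin (a point): centre of the lever's cross pin (10 mm thick, level, across the stand), lying loosely in the open-topped fork, 30 mm above the bench, at x -130 mm, y 0 of the stand; the lever rocks about it
- lever_pad (a point): centre of the top face of the pedal plate (70 mm along the lever x 45 mm wide) on the lever's long end; at rest it is raised, 141 mm above the bench and 215 mm (level) from the pin. Fully pressed the lever has turned about 0.4 rad about the pin: pedal about 91 mm lower and 25 mm farther out. 3 to 6 N lifts flap and bush; unloaded, the flap's weight brings the pedal back up
- lever: loose cranked aluminium lever (0.2 kg, bar 20 mm wide), its short end, 76 mm from the pin, resting under the flap. Origin on its cross pin; at rest x is level along the stand (pedal towards -x), y along the pin
- bush_center (a point): centre of the loose steel bush (cylinder 44 mm diameter, 70 mm long, about 0.55 kg) lying across the flap against its lip. Once the flap is tipped a few degrees past level it rolls over the hinge, down a ramp and into the trough, where its centre lies 42 mm above the bench at x 147 to 165 mm of the stand
- bush: the same bush; origin at its centre, y along its axis, turns as it rolls
- chuck_key: steel T-handled chuck key lying flat, 130 mm long, 22 mm high, a bystander; origin at bench height, amid its length
- ring_gauge: dark steel ring lying flat, 84 mm outside, 22 mm high, a bystander; origin at the centre of its underside
- bearing: small steel bearing ring lying flat, 62 mm outside, 16 mm high, a bystander; origin at the centre of its underside
- oil_jar: pale plastic jar, 60 mm wide, 75 mm high, standing, a bystander; origin at the centre of its underside
- packing: wooden packing block 90 x 45 x 35 mm, a bystander; origin at the centre of its underside
- spanner: open-ended spanner lying flat, a bystander; origin at the centre of its underside
- water_bottle: tall green bottle, 66 mm wide, 160 mm high, standing beyond the trough end, a bystander; origin at the centre of its underside

How it is judged:
By the outcome, as a careful person would: the job done as asked, in the order asked, and still so for the second after the job is handed in, with the robot touching nothing.
It also fails if it takes over 48 s, if anything falls off the work surface, if the arm or the gripper's body presses on something with over 40 N, if the wrist force passes 120 N, or if a joint passes its speed limit or range.

## Working session

There is one attempt and no reset: what is moved stays moved. The work goes in short steps, Python scripts to look and compute and a shell command to move; the robot and the scene stay as the last step left them, time stands still between calls to the robot, and variables do not carry over. Pictures are saved under pics/ and viewed, at most 10 in all, crops included, and the job is handed in when it is done.

```bash
mkdir -p pics; python3 - <<'E'
from plant import manip
import cv2,numpy as np
s=manip.state();print(s)
for n in("top","scene"):
    im,d=manip.grab_frame(n);cv2.imwrite(f"pics/{n}0.png",im[:,:,::-1]);np.savez(f"{n}0.npz",im=im,d=d,**{k:np.array(v) for k,v in manip.camera_model(n).items() if k in("mtx","world_to_cam")})
    print(n,manip.camera_model(n))
E
```

```text
{'time': 0.0, 'joint_pos': array([ 1.17902112e+00,  5.33710346e-02,  1.61428588e+00, -9.26213316e-06,
        1.47601981e+00, -1.18982177e-01]), 'joint_vel': array([ 0.00055239,  0.00052502,  0.00050268,  0.00142519, -0.00019923,
       -0.00114516]), 'joint_efforts': array([ 2.65446060e-04, -3.93687379e+01, -3.70172846e+01, -6.22465927e-05,
        7.20426717e-03,  4.79014631e-06]), 'tool_pos': array([0.16813974, 0.60130906, 0.23005909]), 'tool_rot': array([-2.58769698e-04,  1.35973473e-01,  9.90711930e-01, -1.00940253e-03]), 'contact_force': array([-0.04090319, -0.03508372, -0.85409569]), 'ft_torque': array([ 0.05044913, -0.01201547, -0.02133395]), 'grasp_force': 0.0, 'gripper_width': 1.0014533361587161}
top {'mtx': array([[366.00366673,   0.        , 256.97777512],
       [  0.        , 366.00366673, 186.77400825],
       [  0.        ,   0.        ,   1.        ]]), 'world_to_cam': array([[-0.02583062, -0.99966556, -0.00124395,  0.08077087],
       [-0.98945268,  0.02574411, -0.14255048,  0.58999349],
       [ 0.14253483, -0.00245133, -0.98978675,  0.91255369],
       [ 0.        ,  0.        ,  0.        ,  1.        ]])}
scene {'mtx': array([[424.41512074,   0.        , 262.69027362],
       [  0.        , 424.41512074, 188.21882105],
       [  0.        ,   0.        ,   1.        ]]), 'world_to_cam': array([[-0.316077  ,  0.94869666,  0.00836573,  0.12338789],
       [ 0.53825888,  0.18657889, -0.8218672 , -0.21060328],
       [-0.78126353, -0.25527039, -0.5696177 ,  1.58967331],
       [ 0.        ,  0.        ,  0.        ,  1.        ]])}
```

View pics/top0.png

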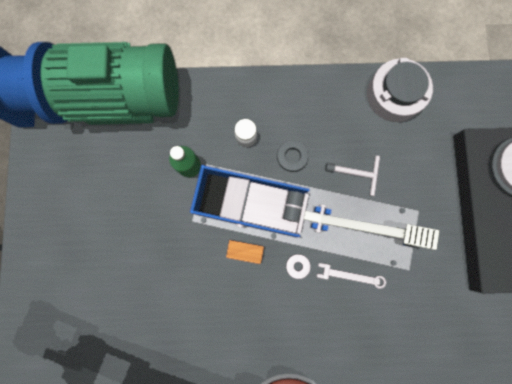

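View pics/scene0.png

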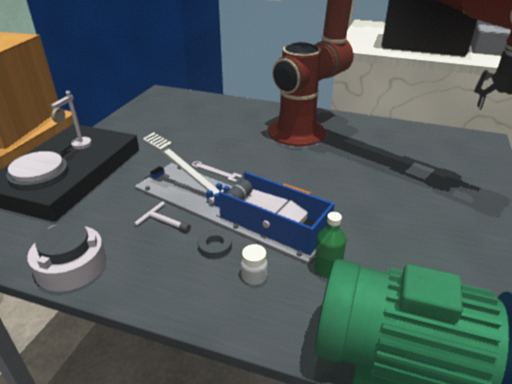

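The top view shows the pedal at about (421,237), the lever fork at (320,217), the blue cheeks at columns 193–309, the bush at (295,205), and the bystanders well clear of the pedal. The scene view confirms that the pedal is raised and the bush is on the flap.

```bash
cat > h.py <<'E'
import numpy as np,cv2
def ray(K,W,u,v,z):
    R,t=W[:3,:3],W[:3,3];c=-R.T@t;d=R.T@np.linalg.solve(K,[u,v,1.]);return c+d*(z-c[2])/d[2]
def dep(K,W,u,v,d):
    return W[:3,:3].T@(np.linalg.solve(K,[u,v,1.])*d-W[:3,3])
E
python3 - <<'E'
from h import *
f=np.load('top0.npz');im,d,K,W=f['im'],f['d'],f['mtx'],f['world_to_cam']
hsv=cv2.cvtColor(im,cv2.COLOR_RGB2HSV)
v,u=np.mgrid[:384,:512]
P=np.stack([dep(K,W,a,b,d[b,a]) for b in range(150,280) for a in range(180,450)]).reshape(130,270,3)
# pedal: pixels higher than 0.11 in region
m=np.zeros((384,512),bool);m[150:280,180:450]=(P[:,:,2]>.105)
m[:,:395]=0
ys,xs=np.where(m);print('pedal px',xs.min(),xs.max(),ys.min(),ys.max(),len(xs))
Q=P[ys-150,xs-180];print('pts',Q.mean(0),Q.min(0),Q.max(0))
r=cv2.minAreaRect(np.c_[xs,ys].astype(np.float32));print(r)
b=((hsv[:,:,0]>105)&(hsv[:,:,0]<125)&(hsv[:,:,1]>120)).astype(np.uint8)
b[:150]=0;b[260:]=0
n,l,st,ce=cv2.connectedComponentsWithStats(b)
for i in range(1,n):
    if st[i,4]>8: print(st[i],ce[i],ray(K,W,*ce[i],.045))
m2=(b[:, :312]).copy();c=np.argwhere(m2)[:,::-1].astype(np.float32);box=cv2.boxPoints(cv2.minAreaRect(c));
for p in box: print('box',p,ray(K,W,*p,.096))
E
```

```text
pedal px 395 447 153 278 767
pts [ 0.45496552 -0.2845278   0.17650175] [ 0.4263432  -0.34211708  0.11013562] [0.48247243 0.06779197 0.98743789]
((421.0, 215.5), (52.0, 125.0), 0.0)
[ 190  165  119   72 1111] [232.13141314 193.10711071] [0.57657971 0.13034797 0.045     ]
[315 207   5   5  23] [317.17391304 209.        ] [ 0.52958555 -0.0882055   0.045     ]
[325 209   6   5  24] [327.54166667 211.125     ] [ 0.52341523 -0.11463038  0.045     ]
[312 223   5   5  21] [314.04761905 225.19047619] [ 0.48828326 -0.07815257  0.045     ]
[322 226   6   4  23] [324.39130435 227.43478261] [ 0.48188516 -0.10434329  0.045     ]
box [189.43787 212.4985 ] [0.52513208 0.23173427 0.096     ]
box [200.31174 164.17014] [0.64451089 0.20479068 0.096     ]
box [308.67578 188.55206] [ 0.57643732 -0.06136216  0.096     ]
box [297.8019  236.88043] [ 0.45949198 -0.02972871  0.096     ]
```

```bash
python3 - <<'E'
import cv2
a=cv2.imread('pics/top0.png')[150:280,180:450];cv2.imwrite('pics/c0.png',cv2.resize(a,(800,385),interpolation=cv2.INTER_CUBIC))
E
```

```text
(no output)
```

View pics/c0.png

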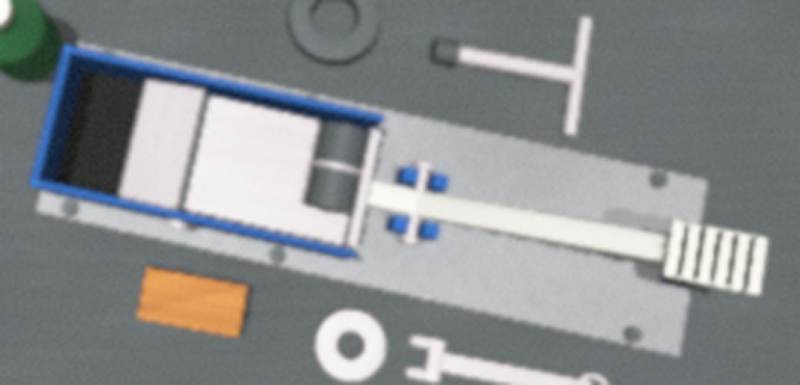

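```bash
python3 - <<'E'
from h import *
f=np.load('top0.npz');K,W=f['mtx'],f['world_to_cam']
print(ray(K,W,422,236.7,.141),'pred',np.array([.5058,-.0963])+.215*np.array([-.24,-.971]))
print('bush',ray(K,W,295,205,.1),'bottle',ray(K,W,178,153,.16))
E
python3 -m crank '[{"x":-4,"y":-2},{"x":-4,"y":-2},{"x":-4,"y":-2},{"x":-4,"y":-2},{"x":-4,"y":-2}]' 0
python3 -m crank '[{"x":-4,"y":-2.5},{"x":-4,"y":-2.5},{"x":-4,"y":-2.5},{"x":-2,"y":-4.5},{"x":-2,"y":-4.5}]'
```

```text
[ 0.45236527 -0.30913018  0.141     ] pred [ 0.4542   -0.305065]
bush [ 0.53641056 -0.02568531  0.1       ] bottle [0.65868146 0.24651038 0.16      ]schema error: expected keys x, y, z, turn
schema error: expected keys x, y, z, turn
```

```bash

python3 -m crank '[{"x":-4,"y":-2,"z":0,"turn":0},{"x":-4,"y":-2,"z":0,"turn":0},{"x":-4,"y":-2,"z":0,"turn":0},{"x":-4,"y":-2,"z":0,"turn":0},{"x":-4,"y":-2,"z":0,"turn":0}]' 0
python3 -m crank '[{"x":-4,"y":-2.5,"z":0,"turn":0},{"x":-4,"y":-2.5,"z":0,"turn":0},{"x":-4,"y":-2.5,"z":0,"turn":0},{"x":-2,"y":-4.5,"z":0,"turn":0},{"x":-2,"y":-4.5,"z":0,"turn":0}]'
```

```text
time: 0.6
tool_pos: [0.3348, 0.4502, 0.2308]
tool_rot: [-0.0, 0.136, 0.991, -0.0]
contact_force: [0.6, 0.7, -0.6]
gripper_width: 0.143
grasp_force: 0.0
time: 1.1
tool_pos: [0.4439, 0.2478, 0.2306]
tool_rot: [-0.0, 0.136, 0.991, -0.0]
contact_force: [1.5, -0.8, -0.3]
gripper_width: -0.0
grasp_force: 0.0
```

```bash

python3 -m crank '[{"x":-1.3,"y":-4.4,"z":0,"turn":0},{"x":-1.3,"y":-4.4,"z":0,"turn":0},{"x":-1.3,"y":-4.4,"z":0,"turn":0},{"x":-1.3,"y":-4.4,"z":0,"turn":0},{"x":-1.3,"y":-4.4,"z":0,"turn":0}]'
python3 -m crank '[{"x":-1.3,"y":-4.4,"z":0,"turn":0},{"x":-1.3,"y":-4.4,"z":0,"turn":0},{"x":-1.3,"y":-4.4,"z":0,"turn":0},{"x":-1.3,"y":-4.4,"z":0,"turn":0},{"x":-1.3,"y":-4.4,"z":0,"turn":0}]'
python3 -m crank '[{"x":-1.4,"y":-4.5,"z":0,"turn":0},{"x":-1.4,"y":-4.5,"z":0,"turn":0},{"x":0,"y":0,"z":0,"turn":0},{"x":0,"y":0,"z":0,"turn":0}]'
python3 - <<'E'
from h import *
from plant import manip
s=manip.state();print(s['joint_pos'])
im,d=manip.grab_frame("wrist");c=manip.camera_model("wrist");cv2.imwrite("pics/w1.png",im[:,:,::-1])
p=W=c['world_to_cam'];K=c['mtx']
for q in [(*s['tool_pos'][:2],.141),(.4535,-.306,.141)]:
    x=K@(W[:3,:3]@np.array(q)+W[:3,3]);print(x[:2]/x[2])
E
```

```text
time: 1.6
tool_pos: [0.4464, 0.0186, 0.2309]
tool_rot: [-0.0, 0.136, 0.991, 0.0]
contact_force: [0.5, -0.4, 0.6]
gripper_width: 0.001
grasp_force: 0.0
time: 2.1
tool_pos: [0.4497, -0.2109, 0.231]
tool_rot: [-0.0, 0.136, 0.991, 0.0]
contact_force: [1.3, 0.2, -0.0]
gripper_width: -0.002
grasp_force: 0.0
time: 2.5
tool_pos: [0.4525, -0.3039, 0.2304]
tool_rot: [-0.001, 0.137, 0.991, 0.001]
contact_force: [0.9, 0.2, -0.8]
gripper_width: 0.001
grasp_force: 0.0
[-7.28106214e-01 -1.36945631e-01  1.79830380e+00  3.44795308e-04
  1.48219930e+00 -2.02417558e+00]
[250.93350645 202.09653807]
[248.86021031 203.7823361 ]
```

View pics/w1.png

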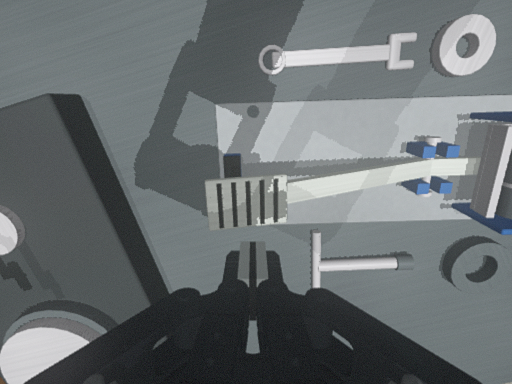

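The wrist view shows the pedal centred at about (247,202), and the TCP projects onto it at (251,202). I'll descend.

```bash

python3 -m crank '[{"x":0,"y":-0.1,"z":2.5,"turn":0},{"x":0,"y":0,"z":2.5,"turn":0},{"x":0,"y":0,"z":2.0,"turn":0},{"x":0,"y":0,"z":0.7,"turn":0},{"x":0,"y":0,"z":0.3,"turn":0}]'
python3 -m crank '[{"x":0,"y":0,"z":0.3,"turn":0},{"x":0,"y":0,"z":0.3,"turn":0},{"x":0,"y":0,"z":0.3,"turn":0},{"x":0,"y":0,"z":0,"turn":0}]'
```

```text
time: 3.05
tool_pos: [0.4526, -0.3028, 0.1506]
tool_rot: [-0.001, 0.135, 0.991, 0.0]
contact_force: [0.3, 0.2, 0.1]
gripper_width: -0.002
grasp_force: 0.0
time: 3.45
tool_pos: [0.4528, -0.3043, 0.1424]
tool_rot: [0.0, 0.136, 0.991, -0.0]
contact_force: [0.1, -0.0, -0.0]
gripper_width: 0.0
grasp_force: 0.0
```

```bash

python3 -m crank '[{"x":0,"y":0,"z":0.2,"turn":0},{"x":0,"y":-0.1,"z":0.3,"turn":0},{"x":0,"y":-0.1,"z":0.3,"turn":0},{"x":0,"y":-0.1,"z":0.3,"turn":0},{"x":0,"y":0,"z":0,"turn":0}]'
python3 -m crank '[{"x":0,"y":-0.15,"z":0.4,"turn":0},{"x":0,"y":-0.15,"z":0.4,"turn":0},{"x":0,"y":-0.15,"z":0.4,"turn":0},{"x":0,"y":-0.15,"z":0.4,"turn":0},{"x":0,"y":-0.1,"z":0.3,"turn":0}]'
```

```text
time: 3.95
tool_pos: [0.4523, -0.3082, 0.1319]
tool_rot: [0.001, 0.136, 0.991, -0.001]
contact_force: [-0.1, -1.8, 4.5]
gripper_width: 0.004
grasp_force: 2.2
time: 4.45
tool_pos: [0.4501, -0.3145, 0.1124]
tool_rot: [0.0, 0.136, 0.991, -0.001]
contact_force: [-0.8, -3.6, 4.7]
gripper_width: 0.002
grasp_force: 2.5
```

```bash

python3 -m crank '[{"x":0,"y":-0.25,"z":0.3,"turn":0},{"x":0,"y":-0.2,"z":0.3,"turn":0},{"x":0,"y":-0.15,"z":0.3,"turn":0},{"x":0,"y":-0.15,"z":0.3,"turn":0},{"x":0,"y":0,"z":0,"turn":0}]'
python3 -m crank '[{"x":0,"y":-0.12,"z":0.4,"turn":0},{"x":0,"y":-0.12,"z":0.4,"turn":0},{"x":0,"y":-0.1,"z":0.4,"turn":0},{"x":0,"y":-0.1,"z":0.4,"turn":0},{"x":0,"y":-0.0,"z":0.0,"turn":0}]'
python3 - <<'E'
from plant import manip
import cv2
im,d=manip.grab_frame("top");cv2.imwrite("pics/t2.png",cv2.resize(im[140:290,170:450,::-1],(784,420)))
E
```

```text
time: 4.95
tool_pos: [0.4476, -0.3206, 0.0993]
tool_rot: [-0.001, 0.136, 0.991, 0.001]
contact_force: [0.6, 1.4, 1.9]
gripper_width: -0.004
grasp_force: 1.3
time: 5.45
tool_pos: [0.4464, -0.3256, 0.0835]
tool_rot: [-0.0, 0.136, 0.991, -0.0]
contact_force: [-0.1, -0.4, 1.9]
gripper_width: 0.001
grasp_force: 1.0
```

View pics/t2.png

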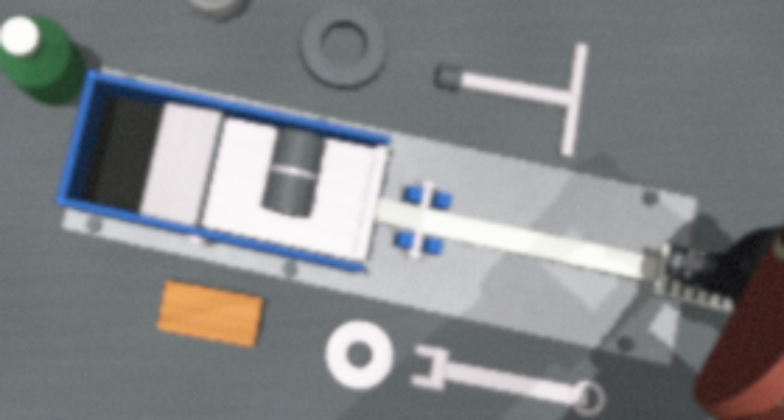

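The bush has left the lip and is rolling (crop 293,172), so I'll press a little more and wait.

```bash

python3 -m crank '[{"x":0,"y":-0.06,"z":0.3,"turn":0},{"x":0,"y":-0.06,"z":0.3,"turn":0},{"x":0,"y":0,"z":0,"turn":0},{"x":0,"y":0,"z":0,"turn":0},{"x":0,"y":0,"z":0,"turn":0}]'
for i in 1 2 3; do python3 -m crank '[{"x":0,"y":0,"z":0,"turn":0},{"x":0,"y":0,"z":0,"turn":0},{"x":0,"y":0,"z":0,"turn":0},{"x":0,"y":0,"z":0,"turn":0},{"x":0,"y":0,"z":0,"turn":0}]' | grep -E "time|pos|contact"; done
python3 - <<'E'
from plant import manip
import cv2
im,d=manip.grab_frame("top");cv2.imwrite("pics/t3.png",cv2.resize(im[140:290,170:450,::-1],(784,420)))
E
```

```text
time: 6.0
tool_pos: [0.4464, -0.3266, 0.0782]
tool_rot: [-0.0, 0.136, 0.991, -0.0]
contact_force: [0.4, -1.0, 1.1]
gripper_width: 0.0
grasp_force: 0.6
time: 6.5
tool_pos: [0.4465, -0.3265, 0.0783]
contact_force: [-0.3, -1.2, 1.8]
time: 7.0
tool_pos: [0.4466, -0.3265, 0.0783]
contact_force: [0.7, -2.0, 2.0]
time: 7.5
tool_pos: [0.4465, -0.3265, 0.0783]
contact_force: [-0.6, -0.5, 1.6]
```

View pics/t3.png

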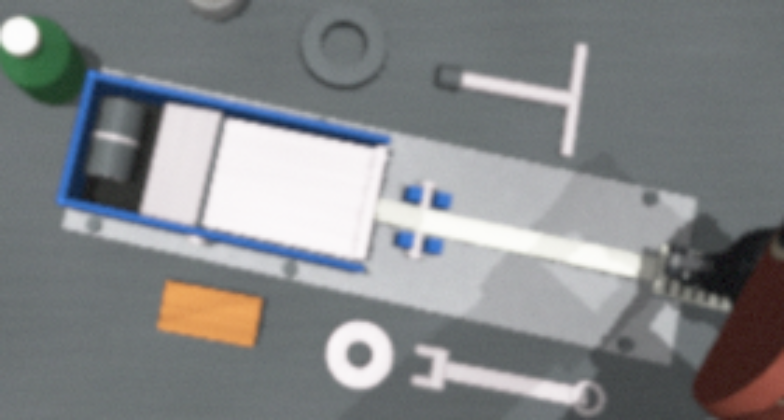

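The bush lies in the trough (crop 117,138). I'll ease the lever back up slowly along the arc.

```bash

g(){ grep -E "time|pos|contact"; }
for i in 1; do python3 -m crank '[{"x":0,"y":0.05,"z":-0.2,"turn":0},{"x":0,"y":0.05,"z":-0.2,"turn":0},{"x":0,"y":0.05,"z":-0.2,"turn":0},{"x":0,"y":0.05,"z":-0.2,"turn":0},{"x":0,"y":0.05,"z":-0.2,"turn":0}]' |g; done
python3 -m crank '[{"x":0,"y":0.06,"z":-0.2,"turn":0},{"x":0,"y":0.06,"z":-0.2,"turn":0},{"x":0,"y":0.06,"z":-0.2,"turn":0},{"x":0,"y":0.06,"z":-0.2,"turn":0},{"x":0,"y":0.06,"z":-0.2,"turn":0}]' |g
python3 -m crank '[{"x":0,"y":0.06,"z":-0.2,"turn":0},{"x":0,"y":0.06,"z":-0.2,"turn":0},{"x":0,"y":0.06,"z":-0.2,"turn":0},{"x":0,"y":0.07,"z":-0.2,"turn":0},{"x":0,"y":0.07,"z":-0.2,"turn":0}]' |g
python3 -m crank '[{"x":0,"y":0.07,"z":-0.2,"turn":0},{"x":0,"y":0.07,"z":-0.2,"turn":0},{"x":0,"y":0.07,"z":-0.2,"turn":0},{"x":0,"y":0.07,"z":-0.2,"turn":0},{"x":0,"y":0.07,"z":-0.2,"turn":0}]' |g
```

```text
time: 8.05
tool_pos: [0.4473, -0.3239, 0.0885]
contact_force: [-0.2, 0.2, 0.8]
time: 8.55
tool_pos: [0.448, -0.3211, 0.0984]
contact_force: [0.2, 0.3, 2.2]
time: 9.05
tool_pos: [0.4489, -0.3181, 0.1085]
contact_force: [-0.2, 0.4, 0.5]
time: 9.55
tool_pos: [0.4498, -0.3146, 0.1184]
contact_force: [0.3, 0.6, 1.2]
```

```bash

g(){ grep -E "time|pos|contact"; }
python3 -m crank '[{"x":0,"y":0.08,"z":-0.2,"turn":0},{"x":0,"y":0.08,"z":-0.2,"turn":0},{"x":0,"y":0.08,"z":-0.2,"turn":0},{"x":0,"y":0.08,"z":-0.2,"turn":0},{"x":0,"y":0.08,"z":-0.2,"turn":0}]' |g
for i in 1 2 3; do python3 -m crank '[{"x":0,"y":0.05,"z":-0.1,"turn":0},{"x":0,"y":0.05,"z":-0.1,"turn":0},{"x":0,"y":0.05,"z":-0.1,"turn":0},{"x":0,"y":0.05,"z":-0.1,"turn":0},{"x":0,"y":0.05,"z":-0.1,"turn":0}]' |g; done
python3 -m crank '[{"x":0,"y":0,"z":-0.2,"turn":0},{"x":0,"y":0,"z":-0.3,"turn":0},{"x":0,"y":0,"z":-0.4,"turn":0},{"x":0,"y":0,"z":-0.6,"turn":0},{"x":0,"y":0,"z":-0.6,"turn":0}]' |g
```

```text
time: 10.05
tool_pos: [0.4509, -0.3108, 0.1285]
contact_force: [1.0, 1.0, 0.5]
time: 10.55
tool_pos: [0.4516, -0.3085, 0.1334]
contact_force: [0.1, -0.1, 1.1]
time: 11.05
tool_pos: [0.4523, -0.3061, 0.1384]
contact_force: [-1.2, 0.8, 1.0]
time: 11.55
tool_pos: [0.4527, -0.3034, 0.143]
contact_force: [1.0, -0.1, 0.8]
time: 12.05
tool_pos: [0.453, -0.3037, 0.165]
contact_force: [0.2, -0.7, 0.3]
```

```bash

python3 -m crank '[{"x":0,"y":0,"z":-2,"turn":0},{"x":0,"y":0,"z":-3,"turn":0},{"x":-2,"y":-4,"z":0,"turn":0},{"x":-2,"y":-4,"z":0,"turn":0},{"x":0,"y":0,"z":0,"turn":0}]'
python3 - <<'E'
from h import *
from plant import manip
im,d=manip.grab_frame("top");a=cv2.resize(im[140:290,170:450,::-1],(784,420))
i2,_=manip.grab_frame("scene");cv2.imwrite("pics/s4.png",cv2.resize(i2[110:280,110:360,::-1],(800,544)))
cv2.imwrite("pics/t4.png",a)
E
```

```text
time: 12.55
tool_pos: [0.4701, -0.3956, 0.2147]
tool_rot: [0.0, 0.138, 0.99, -0.001]
contact_force: [-0.5, 1.1, 0.4]
gripper_width: 0.001
grasp_force: 0.0
```

View pics/t4.png

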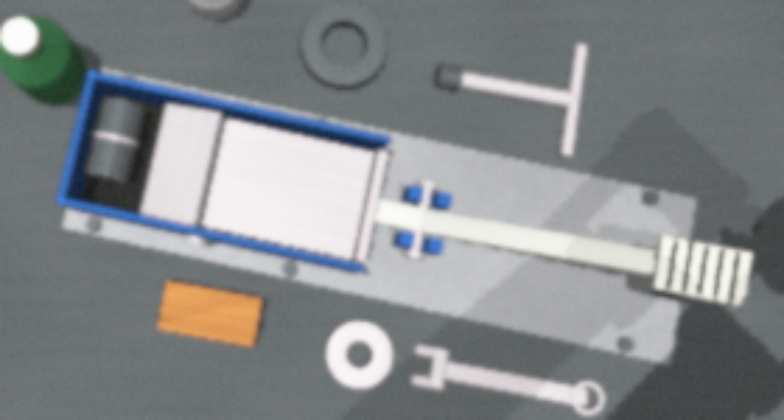

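View pics/s4.png

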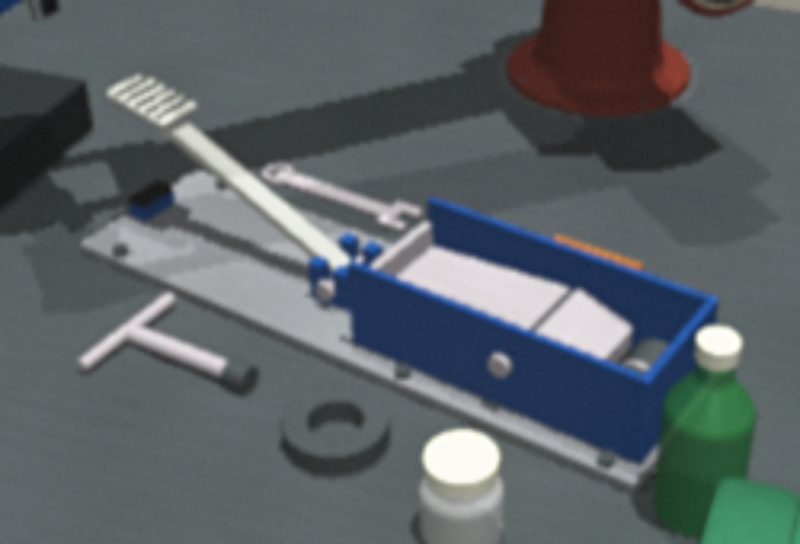

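The pedal is back at its starting spot (421,236), the flap is down, the bush is in the trough and the bystanders haven't moved.

```bash
python3 -c "
from plant import manip
print(manip.job_done())"
```

```text
the job is handed in; nothing more can be done
None
```

The job is handed in: the bush is in the trough, the lever was eased back until the flap lay down again, and nothing else on the bench moved; it took about 13 s, with contact forces of about 6 N or less at every reading.

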